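# Pull the dust filter for inspection

### The job

Swing the brass hold-down latch on the right side of the bench dust extractor fully home into its catch, so that the unit stays down. Then lift the green cover flap until it stands upright or leans back, draw the blue filter cassette straight up out of the case, and hold it upright centrally over the cream tray, about a hand's breadth above the rim and touching nothing but the gripper. Finish while still holding it there, with the latch home and the flap open, and leave the tray where it is.

Things in the scene. Friction and masses are not known exactly. Their poses are not given: they have to be found in the camera images.
- extractor: bench dust extractor, fixed: grey open-topped case 144 (x) x 170 mm (y), rim 100 mm above the bench, walls 5 mm, inner floor 13 mm above the bench, on a dark base plate 164 x 262 mm. Origin on the bench under the centre of the case; its x axis points from the front (grille and switch) to the back (flap hinge, black outlet stub), y to the left, z up
- latch (a joint): angle of the brass latch arm about its upright pivot, rad: 0 = home in the catch (arm points to the front along the case's right side, its end stop), grows to 1.3 as it swings out away from the case. Starts 0.6 to 1.05. Moves with about 1 N at the knob and stays where it is left
- latch_knob (a point): upright red round knob at the end of the latch arm, 16 mm diameter; this point lies on its axis 64 mm above the bench; the knob reaches from 37 to 80 mm, the arm (13 mm wide, 8 mm thick, top 37 mm above the bench) lies below it. When home, the knob's axis is 40 mm from the case's right wall, and the steel catch (top 45 mm above the bench) is 39 mm behind it
- latch_pivot (a point): point on the upright pivot axis of the latch arm, at the height of latch_knob, 95 mm from the knob; in the extractor's frame at x +40, y -125 mm. With the arm at angle q the knob lies from here at 95 mm x (-cos q, -sin q) in the extractor's x, y
- flap (a joint): angle of the green cover flap, rad: 0 = shut, 1.57 = upright, stops at 1.85 leaning back. Starts 0 to 0.1. A stiff hinge: it stays at any angle and needs about 2.5 N at its knob
- flap_knob (a point): centre of the black T-knob on the flap: a round bar 16 mm in diameter and 34 mm long along the hinge direction (extractor's y), on a 10 mm thick stem; its centre stands 34 mm above the flap's top face, 128 mm from the hinge along the flap. Can be pinched by its two ends and turns between the fingers as the flap swings
- flap_hinge (a point): point on the flap's hinge axis, in the extractor's frame at x +72, y 0, z 100.5 mm; the axis runs along the extractor's y, and the knob's centre lies 128 mm in front of it and 39 mm above it when shut. The flap is 150 (x) x 176 x 5 mm
- filter_center (a point): centre (half-way up) of the blue filter cassette, which stands upright in guides under the flap, at x -8, y 0, z 54 mm in the extractor's frame, same axes. 82 mm high: a plate 100 (x) x 12 (y) x 52 mm with a pull tab on top, 44 (x) x 10 (y) x 30 mm, whose top lies 41 mm above this point, 5 mm below the case rim; 60 mm free on each side of the tab
- tray: open cream tray, loose, 80 mm (x) x 120 mm (y) x 28 mm high; origin at the centre of its underside on the bench
- filter: the same cassette by its underside: origin at the centre of its lower edge, 41 mm below filter_center, same axes, z up the cassette. The guides hold the plate's lower 42 mm with about 2 mm of play. About 0.12 kg
Things that resemble listed ones, but are neither listed nor needed, are in the scene too. There is more than one size of the tray; the one meant has the size given above.

How it is judged:
On the way, in this order (a step that is already met when the one before it is completed fails the run):
1. the latch is home in its catch, the flap still down (value of joint latch below 0.08 rad and value of joint flap below 0.4 rad), for 0.2 s.
2. the flap is up, the filter still in its guides (value of joint latch below 0.08 rad and value of joint flap above 1.35 rad and z of filter_center in the frame of extractor below 0.08 m), for 0.2 s.
3. the filter is drawn up clear of the case, the flap open (value of joint latch below 0.08 rad and value of joint flap above 1.35 rad and z of filter_center in the frame of extractor above 0.145 m), for 0.1 s.
At the end, for the whole second after the job is handed in: The latch is home (within 0.08 rad) and the flap open (over 1.35 rad); the gripper still holds the filter cassette still and upright (within 0.3 rad), its centre within 40 mm of the tray's centre seen from above and 100 to 300 mm above the bench, touching neither tray nor extractor (value of joint latch below 0.08 rad and value of joint flap above 1.35 rad and horizontal distance between filter_center and tray below 0.04 m and height (world z) of filter_center between 0.1 and 0.3 m and angle between filter's own z axis and vertical below 0.3 rad and contact force between the fingers and filter above 1 N and contact force between filter and tray below 0.05 N and contact force between filter and extractor below 0.05 N and linear speed of filter below 0.03 m/s and angle between tray's own z axis and vertical below 0.1 rad); the arm keeps its last pose, push and grip.
It fails at once if the tray is pushed more than 30 mm from its place (distance of tray from where it was at the start of the episode above 0.03 m).
It also fails if it takes over 70 s, if anything falls off the work surface, if the arm or the gripper's body presses on something with over 40 N, if the wrist force passes 120 N, or if a joint passes its speed limit or range.

### The arm

A 6-joint arm with a two-finger parallel gripper is mounted at the origin on the work surface; the furniture and walls round the work are solid. World frame = base frame: x ahead of the robot, y to its left, z up, the work surface at z = 0. Lengths are in m, angles in rad, forces in N, time in s.
With the tool pointing down it reaches from about 0.3 to 0.825 m from the base axis. Payload 5.4 kg.
Tool frame: the origin (TCP) lies where the fingers leave the gripper's body, on its centre line; the fingertips stand 88 mm ahead of it and the grasp point (between the pads) lies 69 mm ahead of it; z points along the fingers, y is the direction in which the jaws open and shut (so a half turn about z gives the same grasp; the last joint's range is limited). The gripper opens to 92 mm and grips with 3 to 60 N. Pads are 20 mm wide; open, the fingers measure 128 mm over their backs; the gripper's body (75 mm by 189 mm) begins 69 mm behind the grasp point.
Start: joints at [1.063, 0.158, 1.597, -0, 1.386, -0.21], TCP at [0.169, 0.55, 0.303] pointing down, gripper open.
Joint ranges: [-2.91, 2.91], [-0.94, 2.29], [0.18, 2.7], [-1.29, 4.43], [0.17, 2.64], [-3, 3]. Speed limits (rad/s): [2.57, 2.57, 3.14, 3.14, 3.14, 3.14].

### API

Orientations are given as a rotation vector (axis times angle).
In Python, from rig import * gives the robot as it stands.
- The arm moves only by the shell command python3 -m creep 'ROWS' [OPENING]. ROWS is a JSON object of lists of equal length, an entry for each row: "xyz": the shift along the tool's x, y, z in m, a list of three; "spin": the turn about the tool's z in rad. In form: {"xyz": [[x, y, z], ...], "spin": [spin, ...]}. A call has 1 to 10 rows; each row shifts and turns the commanded pose from where the row before left it, along the tool's axes as they then stand; what a row does not reach is not made up. A row lasts 1/12 s, in which the tool goes at most 41.7 mm and 7.16 degrees, less where a joint would pass 70% of its speed; a pose out of reach is approached as far as the arm can. A call is refused whole if a number of a shift passes 0.0417 or a number of a turn 0.125, either way. A call with a gripper value outside its range is refused whole. OPENING is the finger opening in m, from 0 to 0.0919, set as the call begins (- or left out, the last holds). The fingers move at their own pace and stop on an object; the grip force is fixed at half the most. Time passes only in rows, so rows that do not move let the fingers close. It gives the time, the measured TCP pose, the force and the opening at its end, in the units of the state.
- get_obs(): the state, without advancing time (a new reading comes with each control period).
- camera(name): name is "scene" or "top" or "wrist"; returns a dict with "color" (400x640x3 uint8, blue, green, red), "intrinsics" (3x3 intrinsics, pixels), "xyz" and "attitude" of the camera in the world. Camera axes: x right, y down, z forward; pixel columns grow to the right and rows downward; lengths in m; the calibration is good to about 2 mm. A picture is of the moment at which its call begins. There is no depth.
- hand_in(): hands the job in, once; it reports no verdict.
Trained networks look in the newest picture that a camera, given by its name, has taken for a name from the list of things; names that differ only in an ending like _2 or _b are one class to them, and where a whole thing is asked for, a point or a joint stands for the part that bears it (a point fixed in the world has none). Each returns a list of dicts, best first, with "conf" (0 to 1); they miss things now and then, are a little off and sometimes report something else, mostly with a low value. They report only what shows in the picture. A call takes as long as a camera call. They do not tell look-alikes from the thing itself.
- look_for(thing, camera): "at" ([x, y, z] in m, in the coordinates of the camera as it stood for that picture, good to about 4 mm: the middle of the surface that is visible of it).
The state is a dict: "clock": time; "joint_pos": joint angles; "qvel": joint speeds; "joint_torque": joint torques, N m; "tool_pos": TCP position; "orientation": TCP orientation; "wrist_force": force on the tool from outside, world axes, zero at the start; "ft_torque": the same for the moment, N m; "grip_width": finger opening in m.
Only numpy, scipy, OpenCV 4.12 (cv2) and the standard library are available. Lean on these libraries where they do the work, as an engineer would, in place of code of your own. Each camera call takes 0.05 s, during which the arm holds its last target.

## Working session

There is one attempt and no reset: what is moved stays moved. The work goes in short steps, Python scripts to look and compute and a shell command to move; the robot and the scene stay as the last step left them, time stands still between calls to the robot, and variables do not carry over. Pictures are saved under pics/ and viewed, and the job is handed in when it is done.

```bash
ls; mkdir -p pics; python3 - <<'E'
from rig import *
import cv2
print(get_obs())
for n in ("scene","top","wrist"):
    c=camera(n); cv2.imwrite(f"pics/{n}0.png",c["color"]); print(n,c["intrinsics"],c["xyz"],c["attitude"])
    for t in ("extractor","latch_knob","flap_knob","tray","latch"):
        try: print(t,look_for(t,n))
        except Exception as e: print(t,e)
E
```

```text
pics
{'clock': 0.0, 'joint_pos': array([ 1.06288831e+00,  1.59037887e-01,  1.59819827e+00, -3.24558263e-05,
        1.38618237e+00, -2.10119899e-01]), 'qvel': array([ 8.82506281e-05,  1.02983603e-03,  8.48789151e-04,  1.35740577e-03,
        3.47631741e-04, -7.84679222e-04]), 'joint_torque': array([-1.00660731e-03, -3.85560930e+01, -3.22111773e+01,  7.01007829e-02,
        3.78810894e-02, -1.57812137e-04]), 'tool_pos': array([0.1685222 , 0.5492771 , 0.30174204]), 'orientation': array([-4.65937845e-01, -3.10622862e+00,  2.70229902e-03]), 'wrist_force': array([-0.2545706 , -0.84674107, -0.10925289]), 'ft_torque': array([-0.00923931,  0.02100822,  0.05917927]), 'grip_width': 0.09203253597978564}
scene [[457.29181148   0.         322.14948303]
 [  0.         457.29181148 193.37742537]
 [  0.           0.           1.        ]] [-0.2199264  -0.92598239  0.7198501 ] [-1.98662392  0.6348586  -0.35644881]
extractor [{'at': [0.1461, 0.1031, 1.1968], 'conf': 0.63}]
latch_knob [{'at': [0.2048, 0.1675, 1.103], 'conf': 0.5}]
flap_knob [{'at': [0.1377, 0.0221, 1.2251], 'conf': 0.63}]
tray [{'at': 
[... 490 characters left out ...]
 'conf': 0.93}, {'at': [0.1238, -0.0665, 1.2278], 'conf': 0.69}]
latch_knob []
flap_knob [{'at': [0.1189, -0.0723, 1.2255], 'conf': 0.72}]
tray [{'at': [-0.2486, 0.0099, 1.327], 'conf': 0.96}, {'at': [-0.2681, 0.2393, 1.2881], 'conf': 0.84}, {'at': [-0.1777, 0.1367, 1.3071], 'conf': 0.8}]
latch [{'at': [0.2819, -0.039, 1.2955], 'conf': 0.74}]
wrist [[334.28201388   0.         315.2017175 ]
 [  0.         334.28201388 201.18417665]
 [  0.           0.           1.        ]] [0.09039831 0.57362389 0.38462819] [2.32516746 1.71928017 0.25700955]
extractor []
latch_knob []
flap_knob []
tray [{'at': [-0.1665, 0.2602, 0.4723], 'conf': 0.74}, {'at': [-0.2444, 0.0861, 0.4292], 'conf': 0.65}]
latch []
```

View pics/scene0.png

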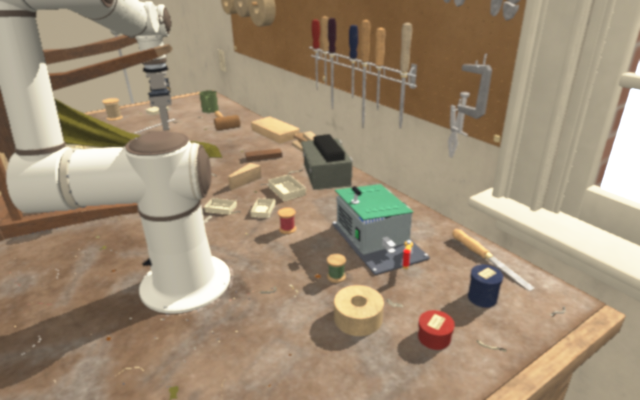

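View pics/top0.png

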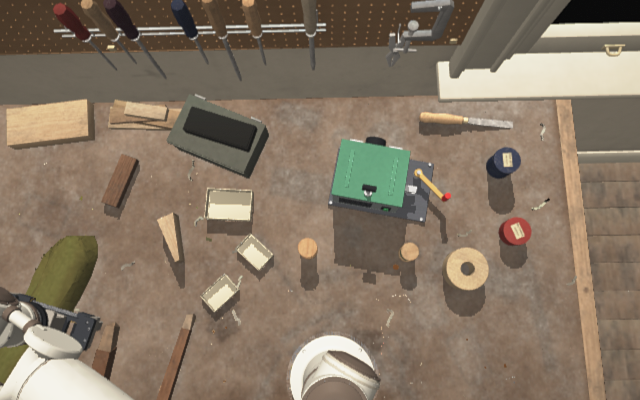

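View pics/wrist0.png

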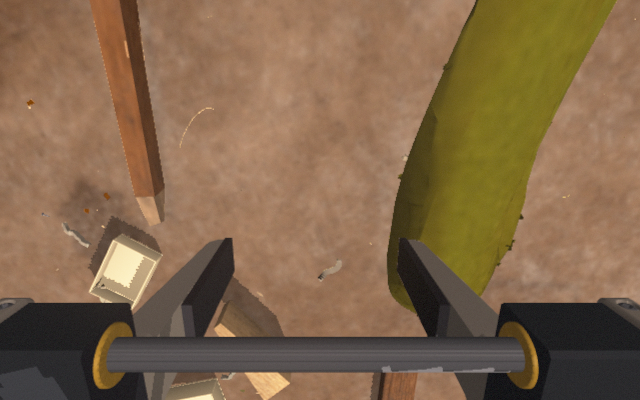

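The top view shows the extractor at about (371,173), the latch pivot at (418,173), the red knob at (447,197) and the large tray at (229,205). I'll zoom in on these.

```bash
python3 - <<'E'
import cv2
i=cv2.imread("pics/top0.png")
cv2.imwrite("pics/z1.png",cv2.resize(i[125:235,320:465],None,fx=5.4,fy=5.4,interpolation=cv2.INTER_CUBIC))
cv2.imwrite("pics/z2.png",cv2.resize(i[175:325,190:320],None,fx=4,fy=4,interpolation=cv2.INTER_CUBIC))
E
```

```text
(no output)
```

View pics/z1.png

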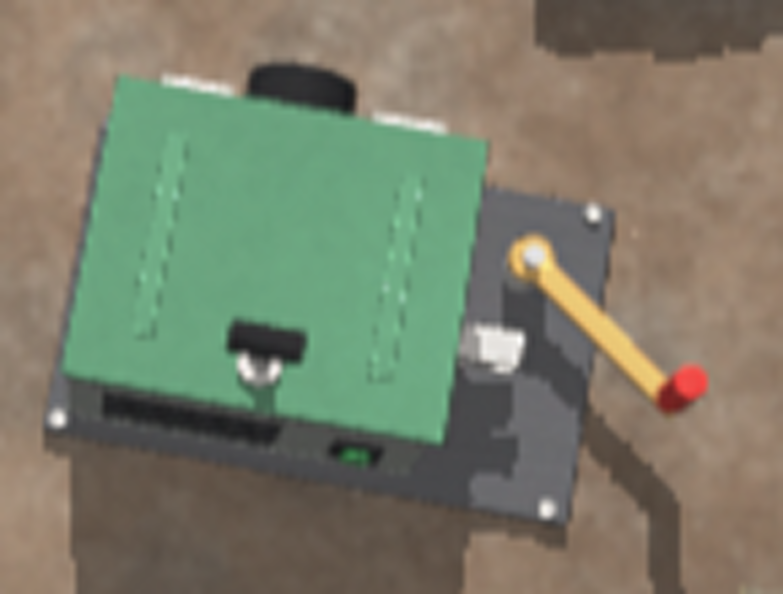

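View pics/z2.png

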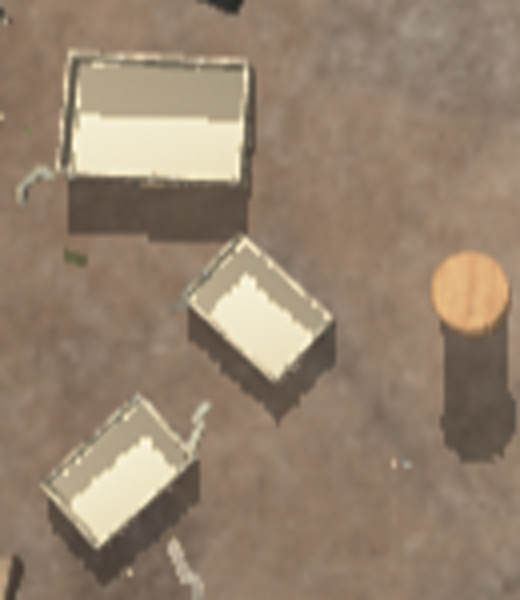

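```bash
cat > h.py <<'E'
import numpy as np, cv2
from scipy.spatial.transform import Rotation as R
from scipy.optimize import least_squares
def proj(c,P):
    Rm=R.from_rotvec(c["attitude"]).as_matrix(); p=(np.atleast_2d(P)-c["xyz"])@Rm
    return p[:,:2]/p[:,2:]*[c["intrinsics"][0][0],c["intrinsics"][1][1]]+[c["intrinsics"][0][2],c["intrinsics"][1][2]]
def ray(c,uv,z):
    uv=np.atleast_2d(uv).astype(float);K=np.array(c["intrinsics"]);d=np.c_[uv,np.ones(len(uv))]@np.linalg.inv(K).T@R.from_rotvec(c["attitude"]).as_matrix().T
    return c["xyz"]+d*((z-c["xyz"][2])/d[:,2])[:,None]
def w(c,at): return np.array(c["xyz"])+R.from_rotvec(c["attitude"]).apply(at)
def ext(p,P):
    c,s=np.cos(p[2]),np.sin(p[2]);P=np.atleast_2d(P)
    return np.c_[p[0]+c*P[:,0]-s*P[:,1],p[1]+s*P[:,0]+c*P[:,1],P[:,2]]
E
python3 - <<'E'
from rig import *
from h import *
c=camera("top")
uv=np.array([[118,76],[488,142],[443,442],[64,374],[535,256],[268,338]])/5.4+[320,125]-0.4
def model(p):
    f=p[3]
    def fl(d,y,h): return [.072-d*np.cos(f)-h*np.sin(f)*-1*0 - 0 + h*np.sin(f), y, .1005+d*np.sin(f)+h*np.cos(f)]
    return ext(p,[fl(0,.088,.005),fl(0,-.088,.005),fl(.15,-.088,.005),fl(.15,.088,.005),[.04,-.125,.042],fl(.128,0,.047)])
r=least_squares(lambda p:(proj(c,model(p))-uv).ravel(),[.3,-.1,0,0.05]); print(r.x,r.fun.reshape(-1,2).round(1))
p=r.x
k=ray(c,np.array([[690,384],[677,398]])/5.4+[320,125]-.4,.080)
print("knob top",k, "pivot",ext(p,[[.04,-.125,.064]]))
d=k[0]-ext(p,[[.04,-.125,.064]])[0]
print(np.linalg.norm(d[:2]), np.arctan2(-d[1],-d[0])-p[2])
# trays
for q in ([[72,50],[253,60],[245,185],[64,175]],[[243,235],[333,318],[277,380],[186,298]],[[140,396],[197,458],[100,548],[42,486]]):
    t=ray(c,np.array(q)/4+[190,175]-.4,.028); print(t.round(3)[:,:2].tolist(),t.mean(0).round(3),[np.linalg.norm(t[i]-t[(i+1)%4]).round(3) for i in range(4)])
E
```

```text
[ 0.50542873 -0.10666861 -0.20531006  0.10500271] [[-0.1 -0.2]
 [ 0.4 -0.3]
 [ 0.5  0.7]
 [-0.8  0.3]
 [-0.1 -0.2]
 [ 0.1 -0.4]]
knob top [[ 0.44627416 -0.29867878  0.08      ]
 [ 0.43977362 -0.29220737  0.08      ]] pivot [[ 0.51910481 -0.23719817  0.064     ]]
0.0953109039427535 0.9064030940791441
[[0.494, 0.319], [0.484, 0.199], [0.401, 0.204], [0.41, 0.322]] [0.447 0.261 0.028] [np.float64(0.12), np.float64(0.083), np.float64(0.119), np.float64(0.084)]
[[0.368, 0.205], [0.313, 0.147], [0.274, 0.182], [0.328, 0.241]] [0.321 0.194 0.028] [np.float64(0.08), np.float64(0.053), np.float64(0.08), np.float64(0.054)]
[[0.266, 0.27], [0.226, 0.233], [0.172, 0.294], [0.211, 0.332]] [0.219 0.282 0.028] [np.float64(0.054), np.float64(0.082), np.float64(0.054), np.float64(0.083)]
```

```bash
cat >> h.py <<'E'
P=[0.5054,-0.1067,-0.2053]
def e2w(x,y,z): return ext(P,[[x/1000,y/1000,z/1000]])[0]
def plan(o,tgt,jaw,grasp=True):
    """tgt: world pos of grasp point; jaw: world angle of jaw axis. spin first, then shifts"""
    Rm=R.from_rotvec(o["orientation"]).as_matrix()
    ty=np.arctan2(Rm[1,1],Rm[0,1]); q=o["joint_pos"]
    sp=-(jaw-ty); sp=(sp+np.pi/2)%np.pi-np.pi/2   # tool z down
    tcp=np.array(tgt)+[0,0,.069 if grasp else .088]
    dq1=np.arctan2(tcp[1],tcp[0])-q[0]
    R2=Rm@R.from_euler('z',sp).as_matrix()
    print("tilt",np.arccos(-Rm[2,2]).round(4),"tooly",ty.round(3),"spin",sp.round(3),"q6",q[5].round(3),"dq1",dq1.round(3),"shift(mm)",((tcp-o["tool_pos"])@R2*1000).round(1), "dworld",((tcp-o["tool_pos"])*1000).round(1))
E
python3 - <<'E'
from rig import *
from h import *
o=get_obs(); Rm=R.from_rotvec(o["orientation"]).as_matrix(); print(Rm.round(3))
c=camera("wrist"); print("cam in tool",(c["xyz"]-o["tool_pos"])@Rm)
# approach point: outside the latch knob, closed fingers, jaws along ext x
plan(o,e2w(-18.6,-240,200),P[2],False)
plan(o,e2w(-18.6,-240,200),P[2]+np.pi/2,False)
E
```

```text
[[-0.956  0.293  0.   ]
 [ 0.293  0.956  0.   ]
 [-0.     0.    -1.   ]]
cam in tool [ 8.19191762e-02 -7.35550008e-05 -8.18994240e-02]
tilt 0.0 tooly 1.273 spin 1.478 q6 -0.21 dq1 -1.72 shift(mm) [-813.9  444.8   14.7] dworld [ 269.5 -887.5  -14.7]
tilt 0.0 tooly 1.273 spin -0.093 q6 -0.21 dq1 -1.72 shift(mm) [-444.8 -813.9   14.7] dworld [ 269.5 -887.5  -14.7]
```

```bash
python3 -m creep '{"xyz":[[0,0,0],[0,0,0],[0,0,0],[0,0,0],[0,0,0],[0,0,0],[0,0,0],[0,0,0],[0,0,0],[0,0,0]],"spin":[0.123,0.123,0.123,0.123,0.123,0.123,0.123,0.123,0.123,0.123]}' 0
python3 -m creep '{"xyz":[[0,0,0],[0,0,0],[0,0.03,0],[0,0.03,0],[0,0.03,0],[0,0.03,0],[0,0.03,0],[0,0.03,0],[0,0.03,0],[0,0.03,0]],"spin":[0.123,0.123,0,0,0,0,0,0,0,0]}'
python3 - <<'E'
from rig import *
from h import *
o=get_obs();plan(o,e2w(-18.6,-240,200),P[2],False)
E
```

```text
clock: 1.83
tool_pos: [0.1687, 0.5497, 0.3027]
orientation: [-2.18, -2.262, 0.0]
wrist_force: [0.7, -0.2, 0.3]
grip_width: 0.0269
clock: 2.67
tool_pos: [0.4052, 0.5008, 0.3027]
orientation: [-2.435, -1.985, -0.0]
wrist_force: [0.8, -0.3, 0.6]
grip_width: 0.0005
tilt 0.0 tooly -0.203 spin 0.002 q6 0.906 dq1 -1.36 shift(mm) [-814.3  203.3   14.7] dworld [  33.1 -838.7  -14.7]
```

```bash
python3 -m creep '{"xyz":[[-0.033,0.008,0],[-0.033,0.008,0],[-0.033,0.008,0],[-0.033,0.008,0],[-0.033,0.008,0],[-0.033,0.008,0],[-0.033,0.008,0],[-0.033,0.008,0],[-0.033,0.008,0],[-0.033,0.008,0]],"spin":[0,0,0,0,0,0,0,0,0,0]}' 
python3 -m creep '{"xyz":[[-0.033,0.008,0],[-0.033,0.008,0],[-0.033,0.008,0],[-0.033,0.008,0],[-0.033,0.008,0],[-0.033,0.008,0],[-0.033,0.008,0],[-0.033,0.008,0],[-0.033,0.008,0],[-0.033,0.008,0]],"spin":[0,0,0,0,0,0,0,0,0,0]}' 
python3 - <<'E'
from rig import *
from h import *
o=get_obs();plan(o,e2w(-18.6,-240,200),P[2],False)
E
```

```text
clock: 3.5
tool_pos: [0.4154, 0.1605, 0.3029]
orientation: [2.434, 1.985, 0.001]
wrist_force: [0.2, -0.3, -0.2]
grip_width: 0.0
clock: 4.33
tool_pos: [0.4272, -0.1792, 0.3029]
orientation: [2.435, 1.984, 0.0]
wrist_force: [0.6, -0.2, -0.3]
grip_width: 0.0009
tilt 0.0007 tooly -0.203 spin 0.002 q6 -0.456 dq1 0.002 shift(mm) [-153.1   43.2   15. ] dworld [  11.1 -158.7  -14.9]
```

```bash
python3 -m creep '{"xyz":[[-0.033,0.008,0],[-0.033,0.008,0],[-0.033,0.008,0],[-0.033,0.008,0],[-0.021,0.011,0.015],[0,0,0.03],[0,0,0.03],[0,0,0.03],[0,0,0],[0,0,0]],"spin":[0,0,0,0,0,0,0,0,0,0]}' 
python3 - <<'E'
from rig import *
from h import *
o=get_obs();plan(o,e2w(-18.6,-240,52),P[2],False)
c=camera("wrist");cv2.imwrite("pics/w1.png",c["color"])
c=camera("top");cv2.imwrite("pics/t1.png",cv2.resize(c["color"][110:260,310:510],None,fx=3,fy=3))
E
```

```text
clock: 5.17
tool_pos: [0.4381, -0.3352, 0.1966]
orientation: [-2.432, -1.982, 0.0]
wrist_force: [-0.7, 0.2, 0.4]
grip_width: 0.0005
tilt 0.0038 tooly -0.203 spin 0.002 q6 -0.669 dq1 0.215 shift(mm) [-2.7  0.9 56.6] dworld [  0.2  -2.7 -56.6]
```

View pics/w1.png

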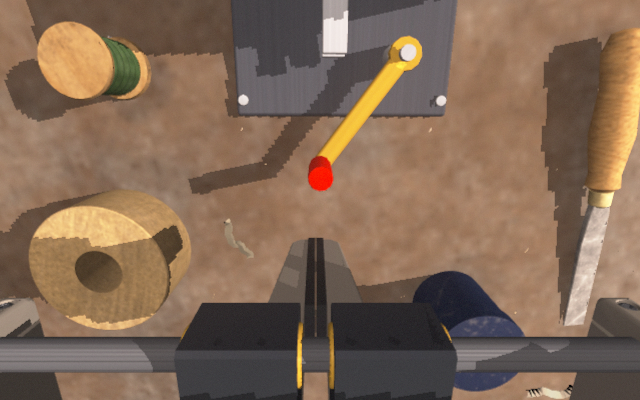

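View pics/t1.png

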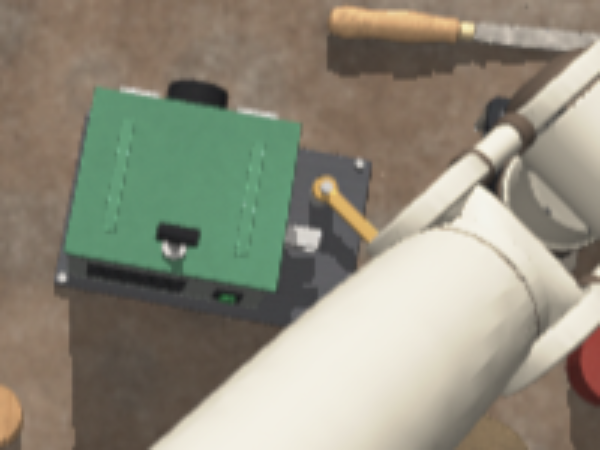

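The wrist view shows the red knob at (320,177), straight ahead of the closed fingers. Next I'll descend and push it.

```bash
python3 -m creep '{"xyz":[[0,0,0.019],[0,0,0.019],[0,0,0.019],[0,0,0],[0.01,0,0],[0.008,0,0],[0.007,-0.007,0],[0.007,-0.007,0],[0.008,-0.006,0],[0.008,-0.005,0]],"spin":[0,0,0,0,0,0,0,0,0,0]}' 
python3 -m creep '{"xyz":[[0.006,-0.003,0],[0.006,-0.003,0],[0.006,-0.002,0],[0,0,0],[0,0,0]],"spin":[0,0,0,0,0]}' 
python3 - <<'E'
from rig import *
from h import *
o=get_obs();plan(o,e2w(-55,-143,52),P[2],False)
c=camera("wrist");cv2.imwrite("pics/w2.png",c["color"])
E
```

```text
clock: 6.1
tool_pos: [0.4243, -0.2841, 0.1429]
orientation: [2.432, 1.983, -0.001]
wrist_force: [-1.5, -0.6, -0.1]
grip_width: 0.0005
clock: 6.52
tool_pos: [0.42, -0.2642, 0.1408]
orientation: [2.435, 1.985, 0.001]
wrist_force: [0.2, 0.1, 0.2]
grip_width: 0.0005
tilt 0.0005 tooly -0.202 spin 0.003 q6 -0.604 dq1 0.297 shift(mm) [28.6 -3.5  0.8] dworld [ 2.4 28.7 -0.8]
```

View pics/w2.png

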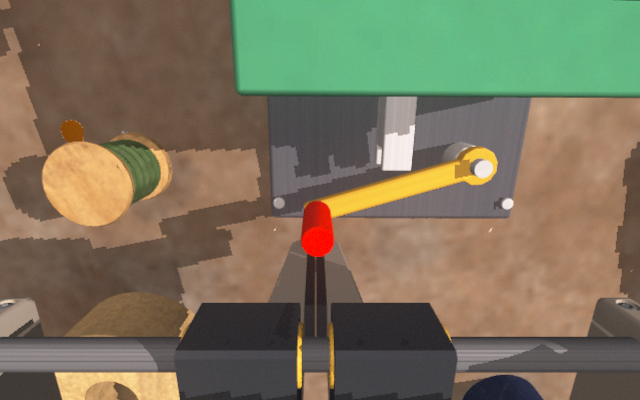

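Working well: the knob is at (317,240) against the fingers, and the arm angle is about 0.3. I'll keep pushing home and watch the force.

```bash
python3 -m creep '{"xyz":[[0.006,-0.002,0],[0.006,-0.001,0],[0.005,0,0],[0.004,0,0],[0,0,0]],"spin":[0,0,0,0,0]}' 
python3 -m creep '{"xyz":[[0.003,0,0],[0.002,0,0],[0,0,0]],"spin":[0,0,0]}' 
python3 -m creep '{"xyz":[[0.002,0,0],[0,0,0]],"spin":[0,0]}' 
python3 - <<'E'
from rig import *
from h import *
o=get_obs();plan(o,e2w(-55,-143,52),P[2],False)
c=camera("wrist");cv2.imwrite("pics/w3.png",c["color"])
E
```

```text
clock: 6.98
tool_pos: [0.4211, -0.2425, 0.1405]
orientation: [-2.434, -1.985, -0.001]
wrist_force: [-0.2, 0.6, -0.3]
grip_width: 0.0003
clock: 7.23
tool_pos: [0.4221, -0.2383, 0.1407]
orientation: [-2.435, -1.985, -0.0]
wrist_force: [0.7, 0.1, -0.0]
grip_width: 0.0004
clock: 7.4
tool_pos: [0.4225, -0.2365, 0.1407]
orientation: [2.435, 1.985, 0.0]
wrist_force: [0.5, -0.1, 0.5]
grip_width: 0.0007
tilt 0.0002 tooly -0.203 spin 0.002 q6 -0.558 dq1 0.252 shift(mm) [ 0.9 -0.3  0.7] dworld [-0.1  1.  -0.7]
```

View pics/w3.png

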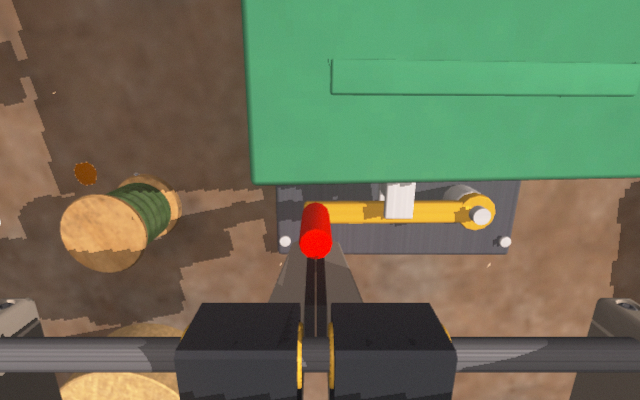

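The arm is now nearly parallel to the case. I'll push on until the force rises at the stop.

```bash
python3 -m creep '{"xyz":[[0.0015,0,0],[0,0,0]],"spin":[0,0]}' 
python3 -m creep '{"xyz":[[0.0015,0,0],[0,0,0]],"spin":[0,0]}' 
python3 -m creep '{"xyz":[[0.0015,0,0],[0,0,0]],"spin":[0,0]}' 
```

```text
clock: 7.62
tool_pos: [0.4227, -0.2352, 0.1407]
orientation: [2.435, 1.985, -0.0]
wrist_force: [-0.2, -0.8, 0.4]
grip_width: 0.0006
clock: 7.78
tool_pos: [0.4228, -0.2348, 0.1408]
orientation: [2.433, 1.984, -0.004]
wrist_force: [-1.4, -5.2, -1.8]
grip_width: 0.0004
clock: 7.95
tool_pos: [0.4229, -0.2344, 0.1409]
orientation: [2.431, 1.984, -0.007]
wrist_force: [-4.8, -10.2, -3.4]
grip_width: 0.0006
```

The stop is firm at about 11 N. Now I'll back off, rise and turn the jaws to run along the hinge direction.

```bash
python3 -m creep '{"xyz":[[-0.015,0,0],[-0.02,0,0],[0,0,-0.04],[0,0,-0.04],[0,0,-0.04],[0,0,-0.04],[0,0,-0.04],[0,0,-0.02],[0,0,0],[0,0,0]],"spin":[0,0,0,0,0,0,0,0,-0.1,-0.12]}'  0.06
python3 -m creep '{"xyz":[[0,0,0],[0,0,0],[0,0,0],[0,0,0],[0,0,0],[0,0,0],[0,0,0],[0,0,0],[0,0,0],[0,0,0]],"spin":[-0.12,-0.12,-0.12,-0.12,-0.12,-0.12,-0.12,-0.12,-0.12,-0.12]}'
python3 - <<'E'
from rig import *
from h import *
o=get_obs();plan(o,e2w(-51.2,0,152.7),P[2]+np.pi/2)
c=camera("top");cv2.imwrite("pics/t2.png",cv2.resize(c["color"][110:260,310:510],None,fx=3,fy=3))
c=camera("scene");cv2.imwrite("pics/s2.png",cv2.resize(c["color"][150:300,300:500],None,fx=3,fy=3))
E
```

```text
clock: 8.78
tool_pos: [0.4169, -0.2668, 0.3631]
orientation: [2.194, 2.242, 0.001]
wrist_force: [-0.1, 0.1, -0.6]
grip_width: 0.0597
clock: 9.62
tool_pos: [0.4163, -0.2662, 0.3606]
orientation: [0.544, 3.094, 0.001]
wrist_force: [-0.3, 0.0, -0.8]
grip_width: 0.0596
tilt 0.0006 tooly 1.223 spin -0.143 q6 -2.037 dq1 0.606 shift(mm) [ -3.5 174.3 139. ] dworld [  39.   170.  -138.9]
```

View pics/s2.png

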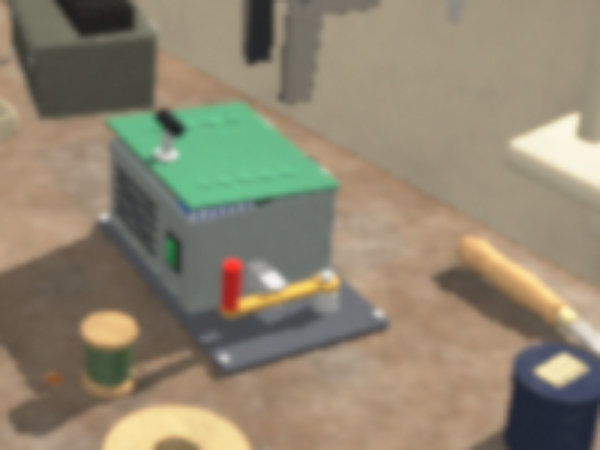

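View pics/t2.png

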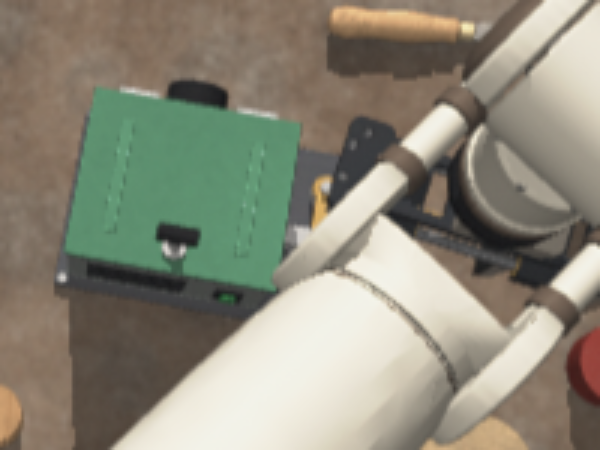

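```bash
python3 -m creep '{"xyz":[[0,0,0],[0,0,0],[0,0.03,0],[0,0.03,0],[0,0.03,0],[0,0.03,0],[0,0.03,0],[-0.003,0.024,0],[0,0,0.02],[0,0,0.02]],"spin":[-0.07,-0.073,0,0,0,0,0,0,0,0]}'
python3 -m creep '{"xyz":[[0,0,0.02],[0,0,0],[0,0,0]],"spin":[0,0,0]}'
python3 - <<'E'
from rig import *
from h import *
o=get_obs();plan(o,e2w(-51.2,0,152.7),P[2]+np.pi/2)
c=camera("wrist");cv2.imwrite("pics/w4.png",c["color"]);print(proj(c,e2w(-51.2,0,152.7)))
print([ (w(c,d['at']),d['conf']) for d in look_for("flap_knob","wrist")], e2w(-51.2,0,152.7))
E
```

```text
clock: 10.55
tool_pos: [0.4565, -0.0957, 0.3215]
orientation: [0.332, 3.121, -0.001]
wrist_force: [-0.2, -0.6, 0.6]
grip_width: 0.06
clock: 10.8
tool_pos: [0.4551, -0.0966, 0.3001]
orientation: [-0.334, -3.122, -0.002]
wrist_force: [0.6, 1.4, 0.5]
grip_width: 0.0601
tilt 0.0024 tooly 1.358 spin -0.008 q6 -1.828 dq1 0.262 shift(mm) [-0.2  0.3 78.4] dworld [  0.1   0.4 -78.4]
[[315.7881539  217.17278263]]
[(array([ 0.4780645 , -0.10210312,  0.1129668 ]), 0.67)] [ 0.45527521 -0.09626232  0.1527    ]
```

View pics/w4.png

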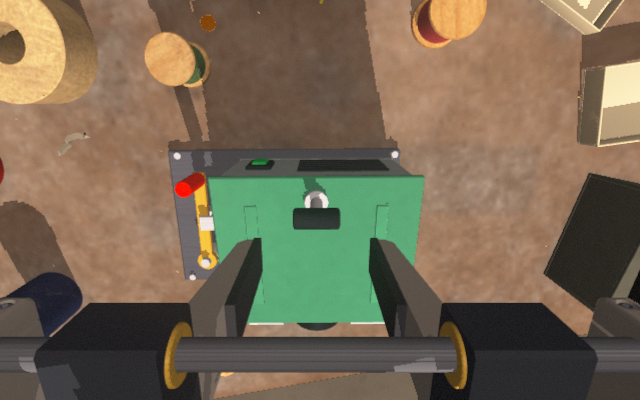

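The knob is at (317,218) against a predicted (316,217), so they agree. I'll descend and pinch it by its ends.

```bash
python3 -m creep '{"xyz":[[0,0,0.026],[0,0,0.026],[0,0,0.026],[0,0,0],[0,0,0]],"spin":[-0.008,0,0,0,0]}'
python3 -m creep '{"xyz":[[0,0,0],[0,0,0],[0,0,0],[0,0,0],[0,0,0],[0,0,0]],"spin":[0,0,0,0,0,0]}' 0.02
python3 - <<'E'
from rig import *
from h import *
o=get_obs();plan(o,e2w(-51.2,0,152.7),P[2]+np.pi/2)
c=camera("wrist");cv2.imwrite("pics/w5.png",c["color"])
r=[(f,72-128*np.cos(f)+39*np.sin(f),100.5+128*np.sin(f)+39*np.cos(f)) for f in np.linspace(.105,1.7,17)]
for a,b in zip(r,r[1:]): print(round(b[0],3),"dtool x,z (mm)",round(-(b[1]-a[1]),1),round(-(b[2]-a[2]),1))
E
```

```text
clock: 11.32
tool_pos: [0.4556, -0.0971, 0.2232]
orientation: [-0.319, -3.125, -0.001]
wrist_force: [0.2, -0.6, -0.0]
grip_width: 0.0603
clock: 11.82
tool_pos: [0.4562, -0.0963, 0.2233]
orientation: [0.318, 3.124, 0.003]
wrist_force: [2.4, 4.7, 0.7]
grip_width: 0.0332
tilt 0.0025 tooly 1.368 spin 0.002 q6 -1.838 dq1 0.261 shift(mm) [ 0.9 -0.1  1.6] dworld [-0.9  0.1 -1.6]
0.205 dtool x,z (mm) -5.8 -12.0
0.304 dtool x,z (mm) -7.0 -11.4
0.404 dtool x,z (mm) -8.1 -10.6
0.504 dtool x,z (mm) -9.1 -9.8
0.603 dtool x,z (mm) -10.0 -8.8
0.703 dtool x,z (mm) -10.8 -7.8
0.803 dtool x,z (mm) -11.6 -6.6
0.902 dtool x,z (mm) -12.2 -5.5
1.002 dtool x,z (mm) -12.6 -4.2
1.102 dtool x,z (mm) -13.0 -2.9
1.202 dtool x,z (mm) -13.2 -1.6
1.301 dtool x,z (mm) -13.3 -0.3
1.401 dtool x,z (mm) -13.3 1.0
1.501 dtool x,z (mm) -13.1 2.3
1.6 dtool x,z (mm) -12.8 3.6
1.7 dtool x,z (mm) -12.4 4.9
```

View pics/w5.png

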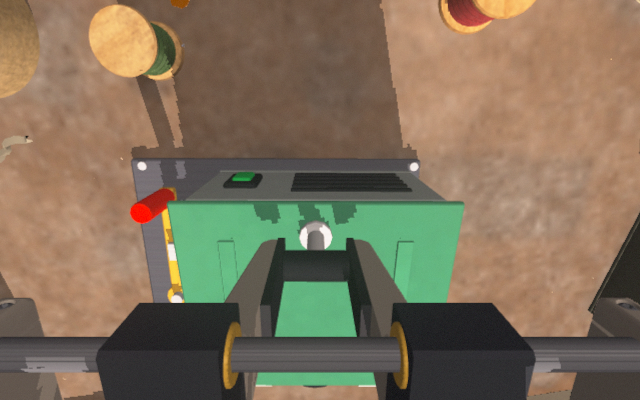

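The knob is pinched, at an opening of 33 mm. Now I'll swing it along the arc.

```bash
python3 -m creep '{"xyz":[[-0.006,0,-0.012],[-0.007,0,-0.0115],[-0.008,0,-0.0105],[-0.009,0,-0.01],[0,0,0]],"spin":[0,0,0,0,0]}'
python3 -m creep '{"xyz":[[-0.01,0,-0.009],[-0.011,0,-0.008],[-0.0115,0,-0.0065],[-0.012,0,-0.0055],[0,0,0]],"spin":[0,0,0,0,0]}'
python3 -m creep '{"xyz":[[-0.0125,0,-0.004],[-0.013,0,-0.003],[-0.013,0,-0.0015],[-0.0135,0,-0.0005],[0,0,0]],"spin":[0,0,0,0,0]}'
python3 - <<'E'
from rig import *
from h import *
o=get_obs();f=1.301;plan(o,e2w(72-128*np.cos(f)+39*np.sin(f),0,100.5+128*np.sin(f)+39*np.cos(f)),P[2]+np.pi/2)
c=camera("scene");cv2.imwrite("pics/s3.png",cv2.resize(c["color"][120:300,300:500],None,fx=3,fy=3))
E
```

```text
clock: 12.28
tool_pos: [0.4856, -0.1025, 0.2678]
orientation: [-0.317, -3.125, -0.003]
wrist_force: [-1.3, 6.0, 1.2]
grip_width: 0.0338
clock: 12.7
tool_pos: [0.5294, -0.1116, 0.2965]
orientation: [-0.317, -3.125, -0.002]
wrist_force: [-1.3, 5.2, 4.5]
grip_width: 0.0335
clock: 13.12
tool_pos: [0.5809, -0.1223, 0.3059]
orientation: [0.317, 3.123, 0.001]
wrist_force: [0.8, 4.3, 5.0]
grip_width: 0.0337
tilt 0.0025 tooly 1.368 spin 0.003 q6 -1.78 dq1 0.204 shift(mm) [ 1.6 -0.1  2.6] dworld [-1.6  0.3 -2.6]
```

View pics/s3.png

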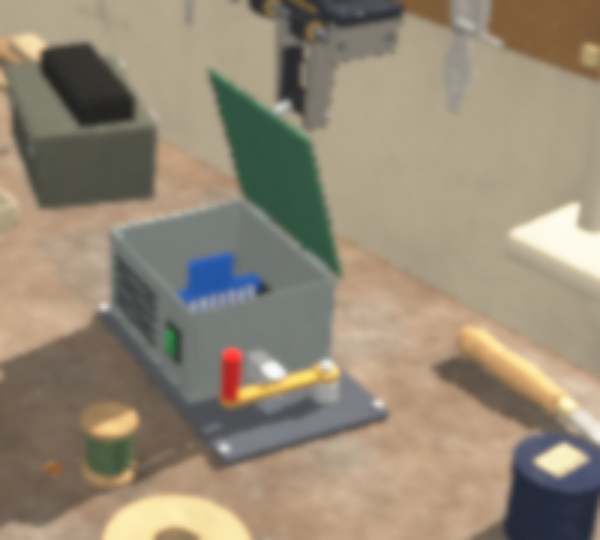

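```bash
python3 -m creep '{"xyz":[[-0.013,0,0.001],[-0.013,0,0.0025],[-0.013,0,0.0035],[-0.01,0,0.004],[0,0,0],[0,0,0]],"spin":[0,0,0,0,0,0]}'
python3 - <<'E'
from rig import *
from h import *
o=get_obs();f=1.68;plan(o,e2w(72-128*np.cos(f)+39*np.sin(f),0,100.5+128*np.sin(f)+39*np.cos(f)),P[2]+np.pi/2)
c=camera("scene");cv2.imwrite("pics/s4.png",cv2.resize(c["color"][120:300,300:500],None,fx=3,fy=3))
E
```

```text
clock: 13.67
tool_pos: [0.6291, -0.1324, 0.2959]
orientation: [0.317, 3.119, -0.001]
wrist_force: [2.9, 2.9, 5.5]
grip_width: 0.0335
tilt 0.0063 tooly 1.368 spin 0.003 q6 -1.764 dq1 0.188 shift(mm) [ 1.7 -0.1  3.4] dworld [-1.6  0.2 -3.4]
```

View pics/s4.png

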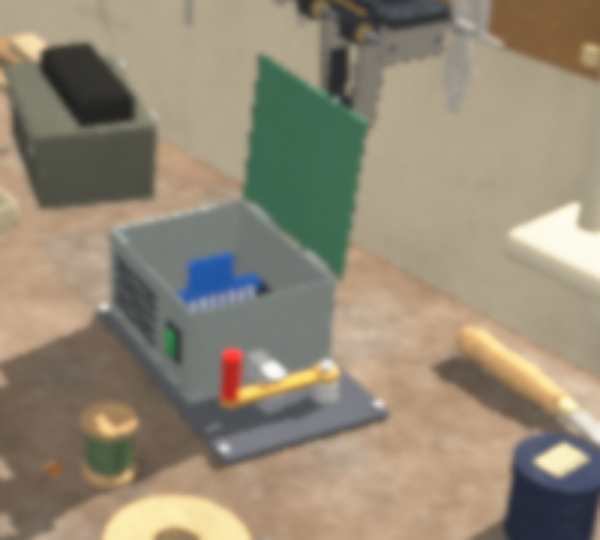

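The flap is slightly past upright and the blue tab shows at about (210,270). I'll release the knob, rise and go over the filter.

```bash
python3 -m creep '{"xyz":[[0,0,0],[0,0,0],[0,0,0],[0,0,-0.02],[0,0,-0.03],[0,0,-0.03],[0,0,-0.03],[0,0,-0.01],[0.02,0,0],[0.03,0,0]],"spin":[0,0,0,0,0,0,0,0,0,0]}' 0.06
python3 -m creep '{"xyz":[[0.03,0,0],[0.03,0,0],[0.02,0,0],[0,0,0],[0,0,0]],"spin":[0,0,0,0,0]}'
python3 - <<'E'
from rig import *
from h import *
o=get_obs();plan(o,e2w(-8,0,86),P[2]+np.pi/2)
c=camera("wrist");cv2.imwrite("pics/w6.png",c["color"]);print(proj(c,[e2w(x,y,95) for x in(-30,14) for y in (-5,5)]),e2w(-8,0,95))
print([ (w(c,d['at']),d['conf']) for d in look_for("filter","wrist")])
E
```

```text
clock: 14.55
tool_pos: [0.5789, -0.1228, 0.4126]
orientation: [0.318, 3.125, -0.001]
wrist_force: [0.5, -0.2, 0.3]
grip_width: 0.06
clock: 14.97
tool_pos: [0.4996, -0.1061, 0.4129]
orientation: [-0.319, -3.125, 0.0]
wrist_force: [-0.6, -0.4, 0.4]
grip_width: 0.0598
tilt 0.0004 tooly 1.368 spin 0.002 q6 -1.814 dq1 0.238 shift(mm) [  2.1   0.6 257.9] dworld [  -2.1    1.  -257.9]
[[311.77204298 149.54013405]
 [320.14502171 149.56063111]
 [311.79301365 185.28611945]
 [319.90481447 185.30556494]] [ 0.497568   -0.10506911  0.095     ]
[(array([ 0.49113877, -0.10615343,  0.06707084]), 0.69)]
```

View pics/w6.png

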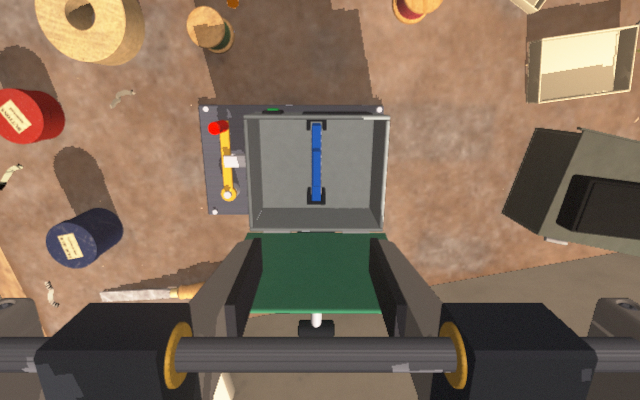

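The tab is at column 316, as predicted, with rows ~150–185. The latch is home. I'll descend.

```bash
python3 -m creep '{"xyz":[[0.002,0,0.03],[0,0,0.035],[0,0,0.035],[0,0,0.035],[0,0,0.025],[0,0,0],[0,0,0]],"spin":[0,0,0,0,0,0,0]}' 0.055
python3 - <<'E'
from rig import *
from h import *
o=get_obs();plan(o,e2w(-8,0,86),P[2]+np.pi/2)
c=camera("wrist");cv2.imwrite("pics/w7.png",c["color"]);print(proj(c,[e2w(x,y,95) for x in(-30,14) for y in (-5,5)]))
E
```

```text
clock: 15.65
tool_pos: [0.4981, -0.1056, 0.2524]
orientation: [-0.318, -3.122, -0.002]
wrist_force: [-0.7, -1.1, 0.4]
grip_width: 0.0552
tilt 0.0036 tooly 1.368 spin 0.003 q6 -1.815 dq1 0.239 shift(mm) [ 0.3  0.4 97.4] dworld [ -0.6   0.6 -97.4]
[[309.18949344 183.68764474]
 [322.75230819 183.72429624]
 [309.31722727 238.86928748]
 [322.21411606 238.90089615]]
```

View pics/w7.png

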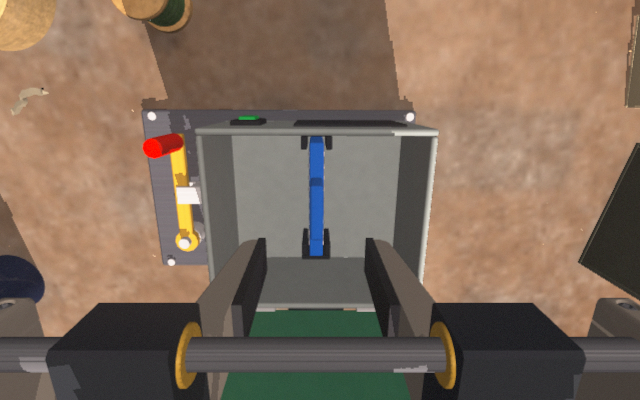

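```bash
python3 -m creep '{"xyz":[[0,0,0.032],[0,0,0.032],[0,0,0.02],[0,0,0.012],[0,0,0],[0,0,0]],"spin":[0,0,0,0,0,0]}'
python3 -m creep '{"xyz":[[0,0,0],[0,0,0],[0,0,0],[0,0,0],[0,0,0],[0,0,0],[0,0,0],[0,0,0]],"spin":[0,0,0,0,0,0,0,0]}' 0
python3 - <<'E'
from rig import *
from h import *
o=get_obs();plan(o,e2w(-8,0,86),P[2]+np.pi/2)
c=camera("wrist");cv2.imwrite("pics/w8.png",c["color"])
E
```

```text
clock: 16.2
tool_pos: [0.4994, -0.1063, 0.1594]
orientation: [0.318, 3.123, -0.001]
wrist_force: [0.7, -0.9, -0.1]
grip_width: 0.0551
clock: 16.87
tool_pos: [0.4982, -0.1057, 0.1577]
orientation: [-0.318, -3.125, -0.0]
wrist_force: [0.1, -1.1, 1.7]
grip_width: 0.0098
tilt 0.0001 tooly 1.368 spin 0.002 q6 -1.815 dq1 0.239 shift(mm) [0.7 0.5 2.7] dworld [-0.6  0.7 -2.7]
```

View pics/w8.png

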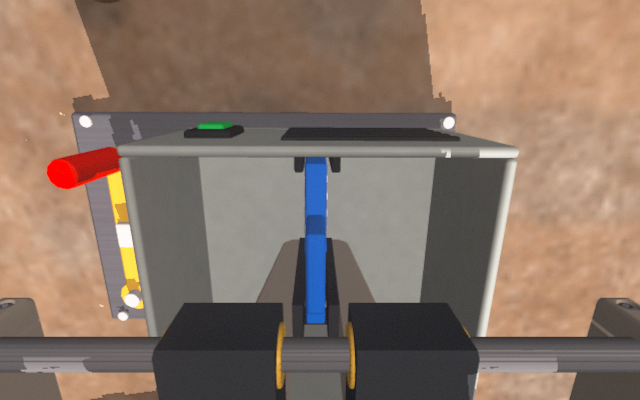

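The tab is gripped, at an opening of 9.8 mm. Now I'll lift straight up.

```bash
python3 -m creep '{"xyz":[[0,0,-0.005],[0,0,-0.01],[0,0,-0.015],[0,0,-0.02],[0,0,-0.02],[0,0,-0.02],[0,0,-0.02],[0,0,-0.02],[0,0,-0.01],[0,0,0]],"spin":[0,0,0,0,0,0,0,0,0,0]}'
python3 -m creep '{"xyz":[[0,0,0],[0,0,0]],"spin":[0,0]}'
python3 - <<'E'
from rig import *
from h import *
o=get_obs()
t=np.array([.447,.261]); plan(o,[t[0],t[1],.216-.069+.07],P[2]+np.pi/2)
c=camera("wrist");cv2.imwrite("pics/w9.png",c["color"])
c=camera("scene");cv2.imwrite("pics/s5.png",c["color"])
E
```

```text
clock: 17.75
tool_pos: [0.4993, -0.1063, 0.301]
orientation: [0.317, 3.12, -0.003]
wrist_force: [-0.3, -0.3, -1.0]
grip_width: 0.0098
clock: 17.92
tool_pos: [0.4976, -0.1055, 0.2963]
orientation: [-0.318, -3.123, -0.001]
wrist_force: [-0.2, 0.3, -1.4]
grip_width: 0.0097
tilt 0.0024 tooly 1.368 spin 0.002 q6 -1.815 dq1 0.975 shift(mm) [124.2 348.4  10.8] dworld [-50.6 366.5 -10.3]
```

View pics/s5.png

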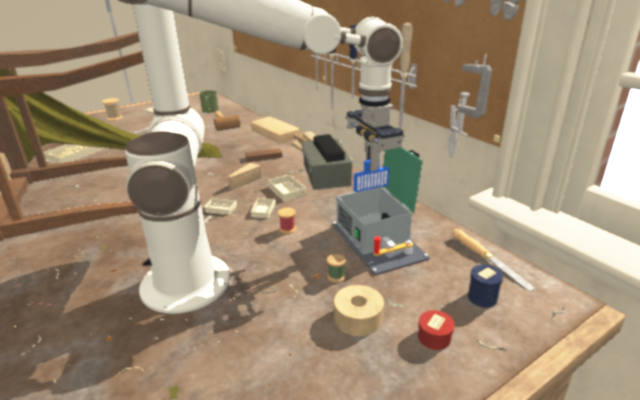

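View pics/w9.png

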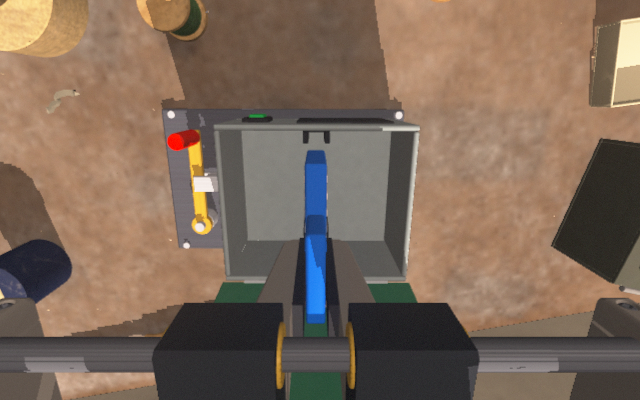

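The cassette is clear of the case. I'll move it over the large tray.

```bash
python3 -m creep '{"xyz":[[0.01,0.01,0],[0.015,0.015,0],[0.015,0.02,0],[0.015,0.025,0],[0.015,0.025,0],[0.015,0.025,0],[0.012,0.025,0],[0.01,0.025,0],[0.007,0.025,0],[0.006,0.025,0]],"spin":[0,0,0,0,0,0,0,0,0,0]}'
python3 -m creep '{"xyz":[[0.002,0.025,0],[0.002,0.025,0],[0,0.025,0],[0,0.022,0],[0,0.018,0],[0,0.012,0],[0,0.006,0],[0,0,0],[0,0,0],[0,0,0]],"spin":[0,0,0,0,0,0,0,0,0,0]}'
python3 - <<'E'
from rig import *
from h import *
o=get_obs()
plan(o,[.447,.261,.216],P[2]+np.pi/2)
for n in("wrist","scene","top"):
    c=camera(n);cv2.imwrite(f"pics/{n}9.png",c["color"])
    print(n,[(w(c,d['at']).round(3),d['conf']) for d in look_for("tray",n)],[(w(c,d['at']).round(3),d['conf']) for d in look_for("filter",n)])
E
```

```text
clock: 18.85
tool_pos: [0.424, 0.1352, 0.2967]
orientation: [-0.318, -3.124, 0.0]
wrist_force: [0.8, -0.9, -1.2]
grip_width: 0.0094
clock: 19.68
tool_pos: [0.4478, 0.2642, 0.2975]
orientation: [-0.319, -3.125, 0.001]
wrist_force: [0.4, -1.0, -0.6]
grip_width: 0.0097
tilt 0.0006 tooly 1.367 spin 0.002 q6 -1.067 dq1 0.228 shift(mm) [ 0.1 -3.3 12.5] dworld [ -0.8  -3.2 -12.5]
wrist [(array([ 0.449,  0.275, -0.001]), 0.97), (array([0.319, 0.19 , 0.004]), 0.83)] [(array([0.423, 0.267, 0.221]), 0.71)]
scene [(array([0.457, 0.27 , 0.007]), 0.84), (array([0.325, 0.203, 0.004]), 0.67), (array([0.223, 0.29 , 0.009]), 0.59)] [(array([0.442, 0.265, 0.188]), 0.83)]
top [(array([0.321, 0.2  , 0.001]), 0.89), (array([0.45 , 0.235, 0.002]), 0.55)] []
```

View pics/wrist9.png

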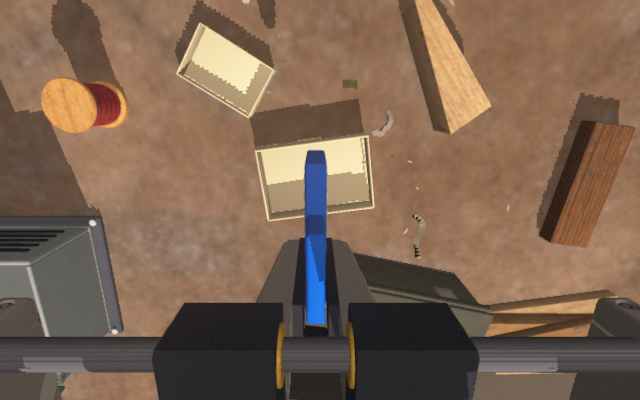

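View pics/scene9.png

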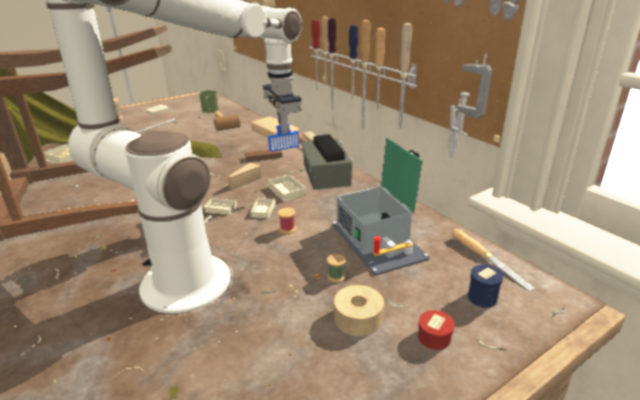

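View pics/top9.png

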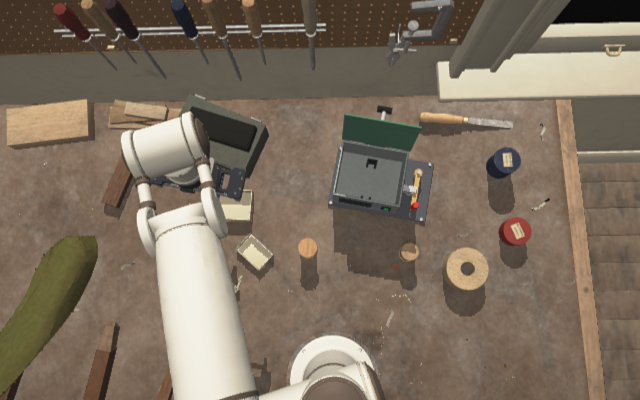

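The cassette hangs over the large tray, with the latch home, the flap open and the tray unmoved. I'll trim the position and height, let it settle, and check again.

```bash
python3 -m creep '{"xyz":[[0,-0.001,0.008],[0,-0.001,0.009],[0,-0.001,0.008],[0,0,0],[0,0,0],[0,0,0],[0,0,0],[0,0,0]],"spin":[0,0,0,0,0,0,0,0]}'
python3 - <<'E'
from rig import *
from h import *
o=get_obs();print(o["tool_pos"],o["qvel"].round(4),o["grip_width"])
c=camera("wrist");cv2.imwrite("pics/w11.png",c["color"])
print("filter c",o["tool_pos"]-[0,0,.069+.0887-.054-.0])
c=camera("top");i=c["color"]
cv2.imwrite("pics/t11.png",cv2.resize(i[90:240,310:460],None,fx=4,fy=4,interpolation=cv2.INTER_CUBIC))
print("expected home knob top, pivot px", (proj(c,[e2w(-55,-125,80),e2w(40,-125,42)])-[310,90])*4)
E
```

```text
clock: 20.8
tool_pos: [0.4475, 0.2622, 0.2732]
orientation: [0.318, 3.125, 0.001]
wrist_force: [0.3, -0.6, -0.5]
grip_width: 0.0095
[0.44750898 0.26217018 0.27320166] [ 0.0011  0.0003  0.0011 -0.0016 -0.0006 -0.0001] 0.009538938194735043
filter c [0.44750898 0.26217018 0.16950166]
expected home knob top, pivot px [[422.57827624 457.22791685]
 [434.35214087 327.23645072]]
```

View pics/w11.png

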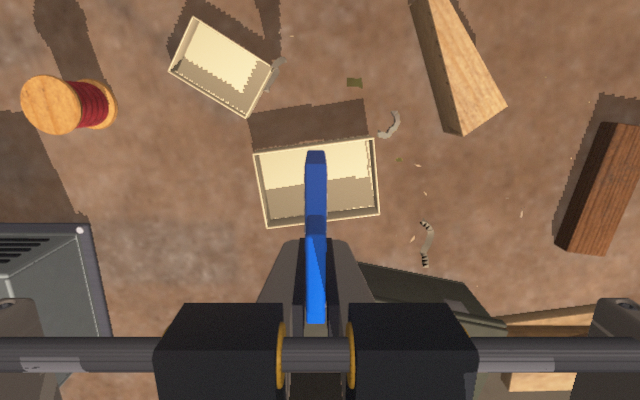

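View pics/t11.png

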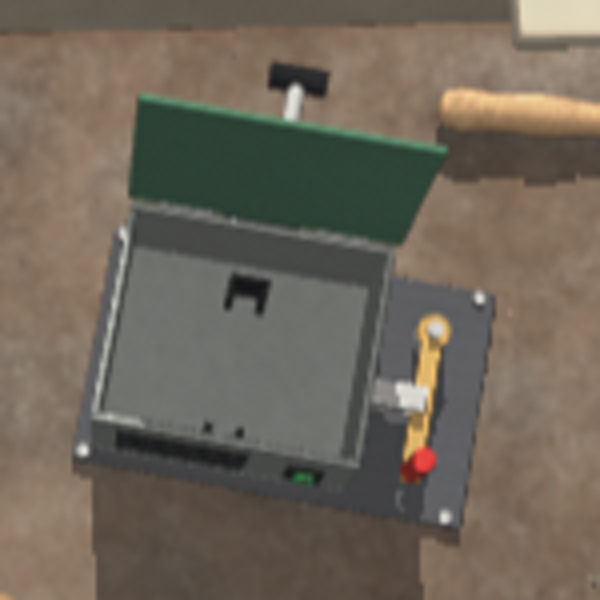

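The knob top is at (424,459) against an expected (423,457) for fully home, and the flap is open. I'll hand the job in.

```bash
python3 -c "
from rig import *
print(hand_in())"
```

```text
the job is handed in; nothing more can be done
None
```

I pushed the latch home and swung the green flap up past upright. Then I drew the cassette straight up out of the case. I handed the job in at about 21 s with it held over the 80 x 120 mm tray; no verdict was reported.

- **Latch:** I pushed until it met a firm stop at about 11 N. In the last top view the knob was within 2 px of its fully-home place in the enlarged picture (about 0.5 px in the camera image).
- **Flap:** I took it to about 1.66 rad, worked out from the gripper's path. The last top view still shows it open.
- **Cassette:** It is still, with the grip at 9.5 mm on the tab. From the tool pose, its centre is at (0.448, 0.262, 0.170) m, within about 2 mm of the tray centre I measured at the start (0.447, 0.261). Its lower edge is about 10 cm above the tray rim, and nothing is near it in the pictures.
- **Tray:** It looks unmoved.
- **Checks that disagreed:** With the cassette partly hiding the tray, the detector put the tray 10–30 mm off in y. I trusted the tray corners I picked by eye in the first, unobstructed top view. The flap knob and the cassette were also up to a few centimetres off in the detector's wrist-camera readings; there I used the fitted pose, which matched the pictures within a pixel or two.

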